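# Gauge a turned sample with the thumbwheel

### The arm

A 6-joint arm with a two-finger parallel gripper is mounted at the origin on a cart in front of the work surface, level with it; the furniture and walls round the work are solid. World frame = base frame: x ahead of the robot, y to its left, z up, the work surface at z = 0. Lengths are in m, angles in rad, forces in N, time in s.
With the tool pointing down it reaches from about 0.4 to 0.925 m from the base axis. Payload 12.5 kg.
Tool frame: the origin (TCP) lies on the centre line of the jaws, within the pads' length; the fingertips stand 22 mm ahead of it and the grasp point (between the pads) lies 3 mm ahead of it (manip.tcp_to_tips is the distance from the TCP to the fingertips, in m); z points along the fingers, y is the line along which they close (so a half turn about z gives the same grasp; the last joint's range is limited). The gripper opens to 95 mm and grips with 3 to 60 N. Pads are 20 mm wide; open, the fingers measure 119 mm over their backs; the gripper's body (75 mm by 180 mm) begins 59 mm behind the grasp point.
Start: joints at [0.999, 0.491, 1.559, -0, 1.092, -0.106], TCP at [0.281, 0.558, 0.237] pointing down, gripper open.
Joint ranges: [-3.1, 3.1], [-0.84, 2.19], [0.05, 2.79], [-1.13, 4.28], [0.06, 2.93], [-2.69, 2.69]. Speed limits (rad/s): [2.22, 2.22, 2.79, 3.14, 3.14, 3.14].

### API

Orientations are given as a unit quaternion [w, x, y, z].
In Python, from rig import readout, vision, order, manip gives the robot as it stands.
- The arm moves only by the tool step_arm, never from a script. Its argument "moves" is a list of rows, each an object of numbers: "rx", "ry", "rz": the turn, a rotation vector about the world's x, y, z in rad; "tx", "ty", "tz": the shift along the world's x, y, z in m; "grip": the finger opening in m, from 0 to 0.0951. A call has 1 to 12 rows; each row shifts and turns the commanded pose from where the row before left it; what a row does not reach is not made up. A row lasts 1/12 s, in which the tool goes at most 41.7 mm and 7.16 degrees, less where a joint would pass 70% of its speed; a pose out of reach is approached as far as the arm can. A call is refused whole if a number of a shift passes 0.0417 or a number of a turn 0.125, either way. A call with a gripper value outside its range is refused whole. The fingers move at their own pace and stop on an object; "force" is the grip in N (left out, the last holds). Time passes only in rows, so rows that do not move let the fingers close. It gives the time, the measured TCP pose, the force, the opening and the grip force at its end, in the units of the state.
- readout.state(): the state, without advancing time (a new reading comes with each control period).
- vision.camera(name): name is "side" or "top" or "wrist"; returns the picture (384x512x3 uint8, blue, green, red); there is no depth.
- vision.camera_info(name): a dict with "fx", "fy", "cx", "cy" (pixels), "R" (3x3) and "t" (3): a world point X has camera coordinates R X + t. Camera axes: x right, y down, z forward; pixel columns grow to the right and rows downward; lengths in m; the calibration is good to about 2 mm. The wrist camera is an equidistant fisheye: a pixel r from the principal point sees the ray r / f radians off the axis. A picture is of the moment at which its call begins: read the wrist's pose just before it. camera_info takes no time and is no camera call; for the wrist camera it gives the pose at the moment of the call.
- order.finish_job(): hands the job in; it is judged then, once.
The state is a dict: "time_s": time; "joints": joint angles; "qd": joint speeds; "joint_torque": joint torques, N m; "ee_pos": TCP position; "orientation": TCP orientation; "force": force on the tool from outside, world axes, zero at the start; "torque": the same for the moment, N m; "gripper_width": finger opening in m; "finger_force": force on a finger pad.
Only numpy, scipy, OpenCV 4.12 (cv2) and the standard library are available. Lean on these libraries where they do the work, as an engineer would, in place of code of your own. Each camera call takes 0.05 s, during which the arm holds its last target. There are 200 camera calls.

### The job

Stand the slotted steel sample upright on the bed of the bench gauge, between the fixed anvil and the sprung tip of the jaw, and let go of it. Then roll the gauge's recessed thumbwheel with a fingertip until the jaw has come up and the sample is held lightly between anvil and tip, with the tip partly pressed in. Never press the wheel or squeeze the sample with more than about 12 N, do not push the jaw itself, and leave the bushing and the gear where they lie.

Things in the scene. Friction and masses are not known exactly. Their poses are not given: they have to be found in the camera images.
- sample: Turned bare-steel sample: upright cylinder with four milled slots in its top and a cross hole, 37 mm tall, 260 g (+-20 %). Foot flange 48 mm across, body above it 43 mm across, tapering a little upward. Grip it from above with the pads on its upper 20 mm. Origin: centre of its underside; z up along its axis.
- gauge: Bare-metal bench gauge fixed to the worktop, 210 mm long (x), 80 wide (y). Origin: centre of its underside. Its bed is at z = 10 mm. From -x to +x: anvil (face at x = -80 mm); nest, x = -80 to about -14, between low fences (inner faces y = +-27, tops z = 14); sprung head with the jaw and the thumbwheel's grey housing, x = 25 to 95, 44 wide, top z = 44.
- seat (a point): Point on the gauge's bed where the sample's underside is well set down: centred between the fences, 29 mm from the anvil's face, so that the flange stands 5 mm short of the anvil; the jaw then pushes it up to the anvil. Axes as the gauge's.
- anvil: Fixed dark steel anvil block of the gauge, 20 x 34 x 18 mm. Origin: centre of its underside on the bed; axes as the gauge's. Its flat measuring face is 10 mm from the origin towards +x.
- jaw: Aluminium sliding jaw block, 20 x 34 x 18 mm. Origin: on the bed under its middle; axes as the gauge's. In the gauge's frame it is at x = +6 mm fully open and slides at most 22.5 mm towards -x to close; it starts 0 to 6 mm closed. It meets a sample that touches the anvil when 18 mm closed. The thumbwheel drives it by a stiff gear: it stays where it is left.
- tip: Sprung steel contact pin in the jaw's front, 8 mm diameter along the gauge's x, axis 16 mm above the worktop. Origin: centre of its flat front face, 20 mm from the jaw's origin towards -x, which meets the sample's flange. It starts to yield at 3 N and takes 1.5 N per mm, 3 mm at most (7.5 N), then it is solid. About 0.5 to 2.5 mm pressed in is a good hold.
- thumbwheel: Knurled steel wheel, 36 mm diameter, 13 wide, in a slot in the top of the grey housing; the top 6 mm of its rim stands out. Origin: its centre; axle along the gauge's y; the frame turns with it. Its head rocks on springs: the wheel starts to sink at 3 N, 7 N per mm, 2.4 mm at most. A fingertip pressed on it with 6 to 10 N and moved along the gauge's x turns it by friction.
- wheel_top (a point): Highest point of the thumbwheel's rim when not pressed, 6 mm above the housing; axes as the gauge's. Moving the rim here towards -x (to the anvil) closes the jaw by 1 mm per 3 mm of rim. Several strokes are needed, lifted off between them. Drag felt at the rim is about 2 N; it rises by about 1 N when the tip meets a sample backed by the anvil, 0.5 N per further mm of jaw, then steeply.
- bushing: Bystander: flanged bronze bushing, about 32 mm across and 24 mm tall, loose on the worktop. Origin: centre of its underside.
- gear: Bystander: small steel spur gear, 33 mm across and 16 mm tall, loose on the worktop. Origin: centre of its underside.

How it is judged:
On the way:
1. the sample stands upright in the nest, let go, and the jaw does not press it yet (x of sample in the frame of gauge between -0.06 and -0.036 m and y of sample in the frame of gauge between -0.006 and 0.006 m and z of sample in the frame of gauge between 0.008 and 0.013 m and angle between sample's own z axis and vertical below 0.06 rad and contact force between the fingers and sample below 0.1 N and contact force between sample and tip below 1 N), for 0.2 s.
At the end, for the whole second after the job is handed in: The sample stands upright on the gauge's bed (within 6 mm of the gauge's middle line, tilt under 0.06 rad), at rest against the anvil (pressed on it with over 1.5 N), and is held by the tip with 2.5 to 12 N; nothing of the robot touches it (x of sample in the frame of gauge between -0.06 and -0.052 m and y of sample in the frame of gauge between -0.006 and 0.006 m and z of sample in the frame of gauge between 0.008 and 0.013 m and angle between sample's own z axis and vertical below 0.06 rad and contact force between sample and anvil above 1.5 N and contact force between sample and tip between 2.5 and 12 N and contact force between the arm and sample below 0.1 N and linear speed of sample below 0.01 m/s).
It fails at once if the thumbwheel is pressed with more than 15 N (contact force between anything else and thumbwheel above 15 N).
It fails at once if the tip squeezes the sample with more than 15 N (contact force between sample and tip above 15 N).
It fails at once if the robot pushes the jaw itself (over 4 N) (contact force between any of the arm, the fingers and jaw above 4 N).
It fails at once if the bushing or the gear is moved by more than 20 mm (distance of any of bushing, gear from where it was at the start of the episode above 0.02 m).
It also fails if it takes over 72 s, if anything falls off the work surface, if the arm or the gripper's body presses on something with over 40 N, if the wrist force passes 120 N, or if a joint passes its speed limit or range.

## Working session

There is one attempt and no reset: what is moved stays moved. The work goes in short steps, Python scripts to look and compute and a tool call to move; the robot and the scene stay as the last step left them, time stands still between calls to the robot, and variables do not carry over. Pictures are saved under pics/ and viewed, at most 10 in all, crops included, and the job is handed in when it is done.

Besides the shell and the picture viewer there is one more tool, called as name(argument=value, ...) on one line, values as JSON. step_arm: Moves the arm, as the interface text tells. Its arguments: {"type":"object","properties":{"moves":{"type":"array","items":{"type":"object","properties":{"rx":{"type":"number"},"ry":{"type":"number"},"rz":{"type":"number"},"tx":{"type":"number"},"ty":{"type":"number"},"tz":{"type":"number"},"grip":{"type":"number"}}}},"force":{"type":"number"}},"required":["moves"]}

```bash
mkdir -p pics
cat > h.py <<'E'
import numpy as np,cv2
from rig import readout,vision,order,manip
def ray(info,px,fish=False):
    u=np.array([(px[0]-info['cx'])/info['fx'],(px[1]-info['cy'])/info['fy']])
    if fish:
        r=np.linalg.norm(u); d=np.array([*(u/r*np.sin(r)),np.cos(r)]) if r>1e-9 else np.array([0,0,1.])
    else: d=np.array([*u,1.])
    R=np.array(info['R']);t=np.array(info['t'])
    return -R.T@t, R.T@d
def onplane(info,px,z,fish=False):
    o,d=ray(info,px,fish); return o+d*(z-o[2])/d[2]
E
python3 - <<'E'
from h import *
s=readout.state();print({k:np.round(v,3) for k,v in s.items()},manip.tcp_to_tips)
ims=[]
for n in("top","side"):
    i=vision.camera_info(n);print(n,{k:np.round(v,3).tolist() for k,v in i.items()})
    im=vision.camera(n);cv2.imwrite(f'pics/{n}0.png',im)
E
```

```text
{'time_s': np.float64(0.0), 'joints': array([ 0.999,  0.492,  1.559, -0.   ,  1.092, -0.106]), 'qd': array([-0.   ,  0.   , -0.001, -0.002, -0.   ,  0.001]), 'joint_torque': array([ 1.0000e-03, -6.1266e+01, -2.5819e+01,  6.9000e-02,  4.8000e-02,
       -0.0000e+00]), 'ee_pos': array([0.281, 0.558, 0.236]), 'orientation': array([-0.   ,  0.231,  0.973, -0.   ]), 'force': array([0.546, 0.228, 0.325]), 'torque': array([-0.015, -0.018, -0.028]), 'finger_force': np.float64(0.0), 'gripper_width': np.float64(0.095)} 0.022
top {'fx': 358.3, 'fy': 358.3, 'cx': 253.297, 'cy': 189.011, 'R': [[0.023, -1.0, 0.005], [-0.991, -0.023, -0.134], [0.135, -0.002, -0.991]], 't': [-0.245, 0.494, 0.848]}
side {'fx': 378.542, 'fy': 378.542, 'cx': 250.142, 'cy': 190.903, 'R': [[0.985, -0.173, 0.001], [-0.085, -0.493, -0.866], [0.15, 0.853, -0.5]], 't': [-0.552, -0.017, 0.982]}
```

View pics/top0.png

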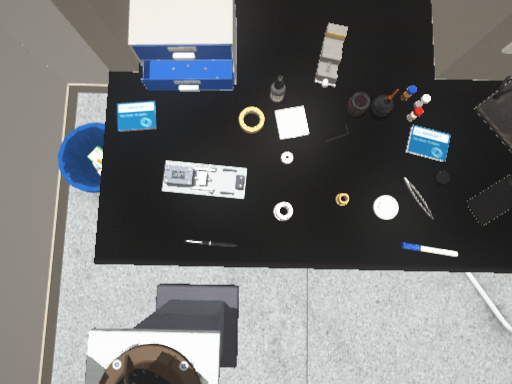

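View pics/side0.png

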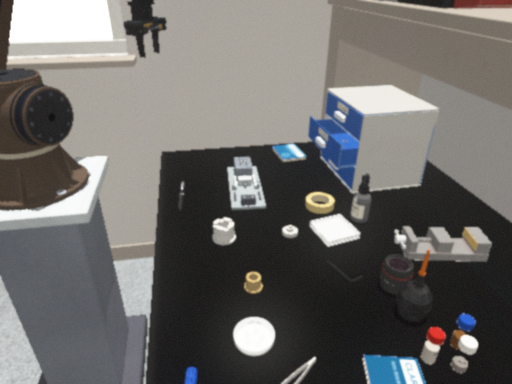

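The top view shows the sample at (283,211) and the gauge centred near (204,180), with its head and wheel on the left (+y) and the anvil at about (240,181). The gear is at (287,157) and the bushing at (342,199). The side view agrees.

Run:
```python
from h import *
im=cv2.imread('pics/top0.png');i=vision.camera_info('top')
g=cv2.cvtColor(im,cv2.COLOR_BGR2GRAY)
m=(g>60).astype(np.uint8)
n,l,st,c=cv2.connectedComponentsWithStats(m)
for name,p,z in(('sample',(275,211),.037),('gauge',(225,190),.01),('gear',(283,157),.016),('bush',(342,205),.02)):
    k=l[p[1]-2:p[1]+3,p[0]-2:p[0]+3].max(); mm=(l==k).astype(np.uint8)
    cn=max(cv2.findContours(mm,0,2)[0],key=cv2.contourArea)
    r=cv2.minAreaRect(cn);print(name,st[k],r,onplane(i,r[0],z))
    if name=='gauge':
        b=np.array([onplane(i,q,.01) for q in cv2.boxPoints(r)]);print(b.round(4),b.mean(0))
cv2.imwrite('pics/c1.png',cv2.resize(im[145:230,150:310],None,fx=5,fy=5,interpolation=cv2.INTER_CUBIC))
```

```text
sample [273 201  21  21 291] ((282.7500305175781, 210.75003051757812), (19.091880798339844, 19.798988342285156), 45.0) [ 0.44750198 -0.30597168  0.037     ]
gauge [ 161  160   87   40 2702] ((203.93814086914062, 179.13917541503906), (83.96258544921875, 32.332820892333984), 5.52754020690918) [ 0.52520783 -0.10728266  0.01      ]
[[ 0.4918  0.0008  0.01  ]
 [ 0.5749 -0.0024  0.01  ]
 [ 0.5589 -0.2165  0.01  ]
 [ 0.4762 -0.2107  0.01  ]] [ 0.52546941 -0.10719546  0.01      ]
gear [280 151  14  14 154] ((286.5, 157.5), (13.0, 13.0), 90.0) [ 0.58496513 -0.31570624  0.016     ]
bush [335 193  15  13 147] ((342.0, 199.0), (12.0, 14.0), 90.0) [ 0.4815941  -0.45496986  0.02      ]
```

View pics/c1.png

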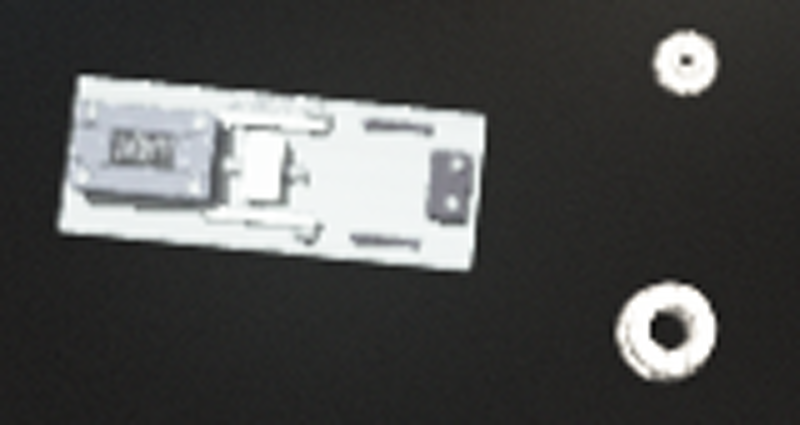

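The crop confirms the gauge's x axis is near world +y, about 4.25° towards +x. The wheel is at crop (142,148), the jaw at (265,165) and the anvil at (450,185).

step_arm(moves=[{"tx": 0.017, "ty": -0.036, "rz": -0.1}, {"tx": 0.017, "ty": -0.036, "rz": -0.1}, {"tx": 0.017, "ty": -0.036, "rz": -0.1}, {"tx": 0.017, "ty": -0.036, "rz": -0.1}, {"tx": 0.017, "ty": -0.036, "rz": -0.1}, {"tx": 0.017, "ty": -0.036, "rz": -0.1}, {"tx": 0.017, "ty": -0.036, "rz": -0.1}, {"tx": 0.017, "ty": -0.036, "rz": -0.1}, {"tx": 0.017, "ty": -0.036, "rz": -0.1}, {"tx": 0.015, "ty": -0.036, "rz": -0.1}, {"ty": -0.04, "rz": -0.1}, {"ty": -0.04, "rz": -0.078}])

```text
invalid input
```

step_arm(moves=[{"ty": -0.04}, {"ty": -0.04}, {"ty": -0.04}, {"ty": -0.04}, {"ty": -0.04}, {"ty": -0.04}, {"ty": -0.04, "tz": -0.02}, {"ty": -0.04, "tz": -0.02}, {"ty": -0.04, "tz": -0.02}, {"ty": -0.04, "tz": -0.02}, {}, {}])

```text
invalid input
```

Run:
```python
from h import *
s=readout.state();print(s['time_s'],s['ee_pos'],s['orientation'],s['joints'],s['force'])
i=vision.camera_info('wrist');print(i)
cv2.imwrite('pics/w1.png',vision.camera('wrist'))
```

```text
0.1 [0.28061238 0.55826087 0.23614167] [-1.51755286e-04  2.30803014e-01  9.73000378e-01 -4.57713113e-04] [ 9.99367327e-01  4.91485562e-01  1.55935086e+00 -1.99742582e-05
  1.09172050e+00 -1.05613931e-01] [1.2057545  0.1371175  0.03498195]
{'fx': 297.3186396354542, 'fy': 297.3186396354542, 'cx': 251.80739222153505, 'cy': 192.66175263806812, 'R': array([[ 4.49575547e-01,  8.93241871e-01, -8.87426456e-04],
       [ 8.53480396e-01, -4.29269749e-01,  2.95463529e-01],
       [ 2.63539450e-01, -1.33590579e-01, -9.55353608e-01]]), 't': array([-0.62472553, -0.03187717,  0.39192205])}
```

View pics/w1.png

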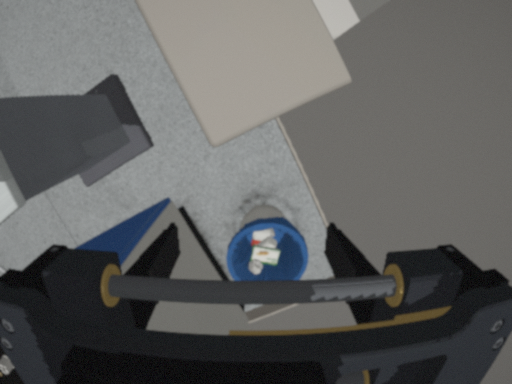

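The wrist picture shows only the floor and the bin at (267,255), because the arm didn't move: both calls were refused. I'll check the row format with one small row.

step_arm(moves=[{"tx": 0.017, "ty": -0.036, "tz": 0, "rx": 0, "ry": 0, "rz": -0.1, "grip": 0.095}])

```text
time_s: 0.23
ee_pos: [0.2962, 0.5255, 0.236]
orientation: [-0.0, 0.277, 0.961, 0.001]
force: [1.4, -0.2, -0.4]
gripper_width: 0.0949
finger_force: 0.0
```

step_arm(moves=[{"tx": 0.017, "ty": -0.036, "tz": 0, "rx": 0, "ry": 0, "rz": -0.1, "grip": 0.095}, {"tx": 0.017, "ty": -0.036, "tz": 0, "rx": 0, "ry": 0, "rz": -0.1, "grip": 0.095}, {"tx": 0.017, "ty": -0.036, "tz": 0, "rx": 0, "ry": 0, "rz": -0.1, "grip": 0.095}, {"tx": 0.017, "ty": -0.036, "tz": 0, "rx": 0, "ry": 0, "rz": -0.1, "grip": 0.095}, {"tx": 0.017, "ty": -0.036, "tz": 0, "rx": 0, "ry": 0, "rz": -0.1, "grip": 0.095}, {"tx": 0.017, "ty": -0.036, "tz": 0, "rx": 0, "ry": 0, "rz": -0.1, "grip": 0.095}, {"tx": 0.017, "ty": -0.036, "tz": 0, "rx": 0, "ry": 0, "rz": -0.1, "grip": 0.095}, {"tx": 0.017, "ty": -0.036, "tz": 0, "rx": 0, "ry": 0, "rz": -0.1, "grip": 0.095}, {"tx": 0.015, "ty": -0.036, "tz": 0, "rx": 0, "ry": 0, "rz": -0.1, "grip": 0.095}, {"tx": 0, "ty": -0.04, "tz": 0, "rx": 0, "ry": 0, "rz": -0.1, "grip": 0.095}, {"tx": 0, "ty": -0.04, "tz": 0, "rx": 0, "ry": 0, "rz": -0.078, "grip": 0.095}])

```text
time_s: 1.15
ee_pos: [0.4489, 0.1166, 0.2364]
orientation: [-0.0, 0.734, 0.679, -0.0]
force: [0.7, -0.3, 0.2]
gripper_width: 0.0951
finger_force: 0.0
```

step_arm(moves=[{"tx": 0, "ty": -0.04, "tz": 0, "rx": 0, "ry": 0, "rz": 0, "grip": 0.095}, {"tx": 0, "ty": -0.04, "tz": 0, "rx": 0, "ry": 0, "rz": 0, "grip": 0.095}, {"tx": 0, "ty": -0.04, "tz": 0, "rx": 0, "ry": 0, "rz": 0, "grip": 0.095}, {"tx": 0, "ty": -0.04, "tz": 0, "rx": 0, "ry": 0, "rz": 0, "grip": 0.095}, {"tx": 0, "ty": -0.04, "tz": 0, "rx": 0, "ry": 0, "rz": 0, "grip": 0.095}, {"tx": 0, "ty": -0.04, "tz": 0, "rx": 0, "ry": 0, "rz": 0, "grip": 0.095}, {"tx": 0, "ty": -0.04, "tz": -0.02, "rx": 0, "ry": 0, "rz": 0, "grip": 0.095}, {"tx": 0, "ty": -0.04, "tz": -0.02, "rx": 0, "ry": 0, "rz": 0, "grip": 0.095}, {"tx": 0, "ty": -0.04, "tz": -0.02, "rx": 0, "ry": 0, "rz": 0, "grip": 0.095}, {"tx": 0, "ty": -0.04, "tz": -0.02, "rx": 0, "ry": 0, "rz": 0, "grip": 0.095}, {"tx": 0, "ty": 0, "tz": 0, "rx": 0, "ry": 0, "rz": 0, "grip": 0.095}, {"tx": 0, "ty": 0, "tz": 0, "rx": 0, "ry": 0, "rz": 0, "grip": 0.095}])

```text
time_s: 2.15
ee_pos: [0.448, -0.2719, 0.1607]
orientation: [-0.001, 0.733, 0.68, -0.0]
force: [-0.2, 0.6, 0.3]
gripper_width: 0.0949
finger_force: 0.0
```

Run:
```python
from h import *
s=readout.state();print(s['time_s'],s['ee_pos'],s['orientation'],s['joints'],s['force'])
i=vision.camera_info('wrist');np.save('w2.npy',i,allow_pickle=True);print(i)
cv2.imwrite('pics/w2.png',vision.camera('wrist'))
```

```text
2.15 [ 0.4479583  -0.27187243  0.16074718] [-1.26575835e-03  7.33431223e-01  6.79762470e-01 -1.56667772e-04] [-6.71619353e-01  4.46526686e-01  1.88787955e+00  1.00701247e-04
  8.09736215e-01 -5.95771529e-01] [-0.18298066  0.57144522  0.30759405]
{'fx': 297.3186396354542, 'fy': 297.3186396354542, 'cx': 251.80739222153505, 'cy': 192.66175263806812, 'R': array([[ 0.99707355, -0.0763805 , -0.00321808],
       [-0.07203945, -0.95282764,  0.29483861],
       [-0.02558619, -0.29374395, -0.95554165]]), 't': array([-0.46610674, -0.23687427,  0.25084263])}
```

View pics/w2.png

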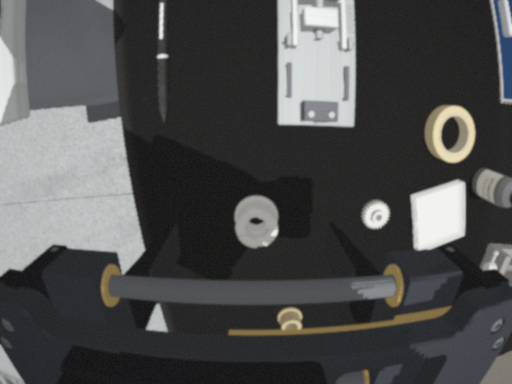

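The wrist view shows the sample at about (257,221), the gauge above it (anvil at (320,112), right way round), and the gear and bushing clear at (376,214) and (290,318).

Run:
```python
from h import *
i=np.load('w2.npy',allow_pickle=True).item()
print('cam',-i['R'].T@i['t'])
im=cv2.imread('pics/w2.png');g=cv2.cvtColor(im,cv2.COLOR_BGR2GRAY)
m=(g>60).astype(np.uint8);m[:,:200]=0;m[:,300:]=0;m[:180]=0;m[262:]=0
cn=max(cv2.findContours(m,0,2)[0],key=cv2.contourArea)[:,0]
print(cn.min(0),cn.max(0))
for z in(0.004,.037):
    P=np.array([onplane(i,p,z,True)[:2] for p in cn.astype(float)])
    print(z,'x',P[:,0].min(),P[:,0].max(),'y',P[:,1].min(),P[:,1].max())
# gauge edges at z=.01: bottom corners, and sides
m=(g>60).astype(np.uint8)
gm=m.copy();gm[:, :265]=0;gm[:,370:]=0;gm[140:]=0
cn=max(cv2.findContours(gm,0,2)[0],key=cv2.contourArea)
P=np.array([onplane(i,p,.01,True)[:2] for p in cn[:,0].astype(float)])
a=np.radians(85.75);ex=np.array([np.cos(a),np.sin(a)]);ey=np.array([-ex[1],ex[0]])
sel=P[(P[:,1]<-.12)]
u=(sel-[.5253,-.1072])@ex;v=(sel-[.5253,-.1072])@ey
print('gauge end',u.min(),'v',v.min(),v.max())
for lo in(-.1,-.085,-.07,-.055,-.04,-.025):
    q=v[(u>lo)&(u<lo+.015)];q.size and print(lo,q.min(),q.max())
big=cv2.resize(im[80:260,225:375],None,fx=3.3,fy=3.3,interpolation=cv2.INTER_CUBIC);cv2.imwrite('pics/c2.png',big)
```

```text
cam [ 0.45409652 -0.18761831  0.30803029]
[233 194] [278 248]
0.004 x 0.4228247181288413 0.4729471716039356 y -0.34790799692240504 -0.28299661328949133
0.037 x 0.4262190160673364 0.47090108736867486 y -0.33050986296498164 -0.27264407885695563
gauge end -0.10746529028728734 v -0.04074494705343466 0.04216413881026951
-0.1 0.040997074586736196 0.042070317262937015
-0.085 -0.04074494705343466 0.0421236878209746
-0.055 0.041170126504686703 0.04216413881026951
-0.04 0.04115318370539203 0.04214508372669512
-0.025 0.041059049990005425 0.04207809357303917
```

View pics/c2.png

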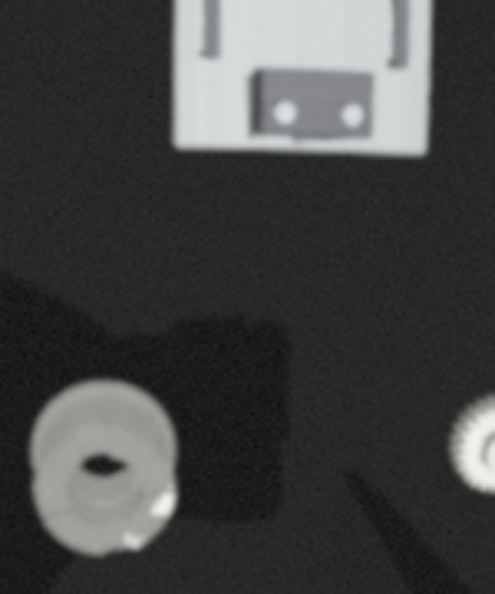

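The sample is at about (0.448, −0.308) and the seat at about (0.521, −0.159). Moving over the sample and part-way down.

step_arm(moves=[{"tx": 0, "ty": -0.018, "tz": -0.02, "rx": 0, "ry": 0, "rz": 0, "grip": 0.095}, {"tx": 0, "ty": -0.018, "tz": -0.02, "rx": 0, "ry": 0, "rz": 0, "grip": 0.095}, {"tx": 0, "ty": 0, "tz": -0.02, "rx": 0, "ry": 0, "rz": 0, "grip": 0.095}, {"tx": 0, "ty": 0, "tz": 0, "rx": 0, "ry": 0, "rz": 0, "grip": 0.095}, {"tx": 0, "ty": 0, "tz": 0, "rx": 0, "ry": 0, "rz": 0, "grip": 0.095}])

```text
time_s: 2.62
ee_pos: [0.4488, -0.3054, 0.1025]
orientation: [-0.001, 0.732, 0.681, 0.0]
force: [-0.1, -0.7, 0.3]
gripper_width: 0.0948
finger_force: 0.0
```

step_arm(moves=[{"tx": 0, "ty": -0.0025, "tz": -0.021, "rx": 0, "ry": 0, "rz": 0, "grip": 0.095}, {"tx": 0, "ty": 0, "tz": -0.021, "rx": 0, "ry": 0, "rz": 0, "grip": 0.095}, {"tx": 0, "ty": 0, "tz": -0.0205, "rx": 0, "ry": 0, "rz": 0, "grip": 0.095}, {"tx": 0, "ty": 0, "tz": 0, "rx": 0, "ry": 0, "rz": 0, "grip": 0.07}, {"tx": 0, "ty": 0, "tz": 0, "rx": 0, "ry": 0, "rz": 0, "grip": 0.05}, {"tx": 0, "ty": 0, "tz": 0, "rx": 0, "ry": 0, "rz": 0, "grip": 0.045}, {"tx": 0, "ty": 0, "tz": 0, "rx": 0, "ry": 0, "rz": 0, "grip": 0.042}, {"tx": 0, "ty": 0, "tz": 0, "rx": 0, "ry": 0, "rz": 0, "grip": 0.035}, {"tx": 0, "ty": 0, "tz": 0, "rx": 0, "ry": 0, "rz": 0, "grip": 0.035}, {"tx": 0, "ty": 0, "tz": 0, "rx": 0, "ry": 0, "rz": 0, "grip": 0.035}], force=10)

```text
time_s: 3.45
ee_pos: [0.4488, -0.3093, 0.0402]
orientation: [0.0, 0.732, 0.681, 0.0]
force: [-0.6, -0.4, -0.2]
gripper_width: 0.0538
finger_force: 0.0
```

step_arm(moves=[{"tx": 0, "ty": 0, "tz": 0, "rx": 0, "ry": 0, "rz": 0, "grip": 0.035}, {"tx": 0, "ty": 0, "tz": 0, "rx": 0, "ry": 0, "rz": 0, "grip": 0.035}, {"tx": 0, "ty": 0, "tz": 0, "rx": 0, "ry": 0, "rz": 0, "grip": 0.035}, {"tx": 0, "ty": 0, "tz": 0, "rx": 0, "ry": 0, "rz": 0, "grip": 0.035}, {"tx": 0, "ty": 0, "tz": 0, "rx": 0, "ry": 0, "rz": 0, "grip": 0.035}])

```text
time_s: 3.87
ee_pos: [0.4488, -0.3092, 0.0398]
orientation: [0.0, 0.732, 0.681, 0.0]
force: [1.0, 0.4, 3.9]
gripper_width: 0.0445
finger_force: 10.1
```

step_arm(moves=[{"tx": 0, "ty": 0, "tz": 0.01, "rx": 0, "ry": 0, "rz": 0, "grip": 0.035}, {"tx": 0, "ty": 0, "tz": 0.02, "rx": 0, "ry": 0, "rz": 0, "grip": 0.035}, {"tx": 0, "ty": 0, "tz": 0.02, "rx": 0, "ry": 0, "rz": 0, "grip": 0.035}, {"tx": 0.012, "ty": 0.025, "tz": 0, "rx": 0, "ry": 0, "rz": 0, "grip": 0.035}, {"tx": 0.012, "ty": 0.025, "tz": 0, "rx": 0, "ry": 0, "rz": 0, "grip": 0.035}, {"tx": 0.012, "ty": 0.025, "tz": 0, "rx": 0, "ry": 0, "rz": 0, "grip": 0.035}, {"tx": 0.012, "ty": 0.025, "tz": 0, "rx": 0, "ry": 0, "rz": 0, "grip": 0.035}, {"tx": 0.012, "ty": 0.025, "tz": 0, "rx": 0, "ry": 0, "rz": 0, "grip": 0.035}, {"tx": 0.012, "ty": 0.025, "tz": 0, "rx": 0, "ry": 0, "rz": 0, "grip": 0.035}, {"tx": 0, "ty": 0, "tz": 0, "rx": 0, "ry": 0, "rz": 0, "grip": 0.035}, {"tx": 0, "ty": 0, "tz": 0, "rx": 0, "ry": 0, "rz": 0, "grip": 0.035}, {"tx": 0, "ty": 0, "tz": 0, "rx": 0, "ry": 0, "rz": 0, "grip": 0.035}])

```text
time_s: 4.87
ee_pos: [0.5204, -0.1592, 0.0898]
orientation: [-0.0, 0.732, 0.681, -0.0]
force: [-0.4, 0.2, -2.9]
gripper_width: 0.0443
finger_force: 9.9
```

Run:
```python
from h import *
i=vision.camera_info('wrist');np.save('w3.npy',i,allow_pickle=True)
s=readout.state();print(s['ee_pos'],s['force'])
im=vision.camera('wrist');cv2.imwrite('pics/w3.png',im);print('cam',-i['R'].T@i['t'])
```

```text
[ 0.52040512 -0.15923261  0.08975406] [-0.42796931  0.18252278 -2.89690006]
cam [ 0.52602607 -0.07469404  0.236884  ]
```

View pics/w3.png

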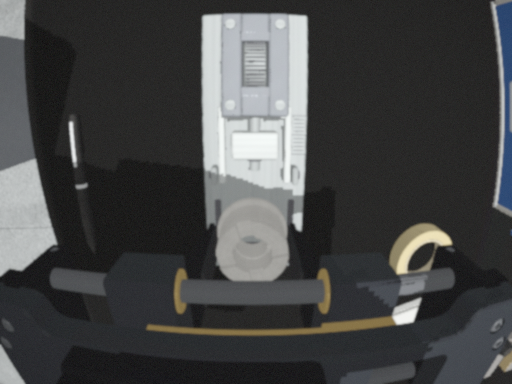

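The sample is held over the nest at (251,240). The wheel is at (256,63), rows 40–87, the jaw at (254,145) and the far end of the gauge at row 15.

Run:
```python
from h import *
i=np.load('w3.npy',allow_pickle=True).item()
im=cv2.imread('pics/w3.png');g=cv2.cvtColor(im,cv2.COLOR_BGR2GRAY)
a=np.radians(85.75);ex=np.array([np.cos(a),np.sin(a)]);ey=np.array([-ex[1],ex[0]]);o=np.array([.5247,-.1083])
L=lambda p,z:((lambda w:(np.round(w,4),np.round([(w-o)@ex,(w-o)@ey],4)))(onplane(i,p,z,True)[:2]))
for r in(30,80,110,140,160):
    row=np.where(g[r,185:325]>90)[0]+185;print(r,row.min(),row.max(),[L((float(c),r),.01)[1] for c in(row.min(),row.max())])
col=g[:40,208];print(np.where(col>90)[0][:3],L((213.,float(np.where(col>90)[0][0])),.01))
m=(g>205).astype(np.uint8);m[:120]=0;m[170:]=0;m[:,:226]=0;m[:,283:]=0
r=cv2.boundingRect(m);print('jaw',r);x,y,w,h=r
for p in((x,y+h/2),(x+w,y+h/2),(x+w/2,y),(x+w/2,y+h)):print(L(p,.028))
print(g[30:100:1,256]);print(g[63,225:290])
for p in((256,63),(256,40),(256,87),(243,63),(269,63)):print('wheel',p,L(p,.048))
for p in((229,23),(280,23),(229,105),(280,104)):print('screw',L(p,.044))
```

```text
30 201 307 [array([0.0919, 0.04  ]), array([ 0.0921, -0.0402])]
80 201 307 [array([0.0522, 0.0399]), array([ 0.0524, -0.0401])]
110 202 307 [array([0.029 , 0.0394]), array([ 0.0292, -0.0405])]
140 202 306 [array([0.0058, 0.04  ]), array([ 0.0059, -0.0404])]
160 203 305 [array([-0.0101,  0.0397]), array([-0.0099, -0.0402])]
[14 15 16] (array([ 0.5016, -0.0017]), array([0.1046, 0.031 ]))
jaw (226, 120, 57, 50)
(array([ 0.5053, -0.1027]), array([0.0041, 0.0197]))
(array([ 0.5456, -0.1056]), array([ 0.0042, -0.0206]))
(array([ 0.5267, -0.0866]), array([ 0.0218, -0.0004]))
(array([ 0.5241, -0.1224]), array([-0.0141, -0.0005]))
[189 190 190 190 189 190 191 191 189 181 162 139 134 138 151 160 159 168
 171 156 161 182 179 178 194 195 175 171 194 200 183 175 195 209 201 175
 178 197 195 170 159 175 182 164 148 160 175 167 160 173 171 156 150 155
 149 136 144 170 187 192 192 193 194 193 202 211 207 199 193 192]
[187 187 188 188 188 189 189 189 190 190 189 190 190 189 184 170 147 130
 137 162 186 197 198 197 192 191 191 194 200 205 208 209 210 212 212 213
 212 212 210 200 176 140 118 130 155 175 184 189 190 189 190 190 189 190
 189 189 189 191 190 190 191 187 181 183 201]
wheel (256, 63) (array([ 0.5302, -0.0492]), array([ 0.0593, -0.0011]))
wheel (256, 40) (array([ 0.5313, -0.0342]), array([ 0.0744, -0.0011]))
wheel (256, 87) (array([ 0.5291, -0.0646]), array([ 0.044 , -0.0011]))
wheel (243, 63) (array([ 0.5221, -0.0486]), array([0.0594, 0.007 ]))
wheel (269, 63) (array([ 0.5383, -0.0497]), array([ 0.0594, -0.0092]))
screw (array([ 0.5151, -0.0202]), array([0.0872, 0.0161]))
screw (array([ 0.5476, -0.0224]), array([ 0.0873, -0.0165]))
screw (array([ 0.5111, -0.0746]), array([0.0326, 0.0161]))
screw (array([ 0.5437, -0.0763]), array([ 0.0333, -0.0166]))
```

The gauge frame fits well. The wheel top is at about (0.529, −0.049, 0.050), so I'll lower the sample.

step_arm(moves=[{"tx": 0.0005, "ty": 0, "tz": -0.015, "rx": 0, "ry": 0, "rz": 0, "grip": 0.035}, {"tx": 0, "ty": 0, "tz": -0.015, "rx": 0, "ry": 0, "rz": 0, "grip": 0.035}, {"tx": 0, "ty": 0, "tz": -0.006, "rx": 0, "ry": 0, "rz": 0, "grip": 0.035}, {"tx": 0, "ty": 0, "tz": -0.002, "rx": 0, "ry": 0, "rz": 0, "grip": 0.035}, {"tx": 0, "ty": 0, "tz": -0.001, "rx": 0, "ry": 0, "rz": 0, "grip": 0.035}, {"tx": 0, "ty": 0, "tz": -0.0005, "rx": 0, "ry": 0, "rz": 0, "grip": 0.035}, {"tx": 0, "ty": 0, "tz": 0, "rx": 0, "ry": 0, "rz": 0, "grip": 0.035}, {"tx": 0, "ty": 0, "tz": 0, "rx": 0, "ry": 0, "rz": 0, "grip": 0.035}])

```text
time_s: 5.58
ee_pos: [0.5214, -0.1593, 0.0507]
orientation: [0.0, 0.732, 0.681, 0.0]
force: [-0.6, 0.9, -3.1]
gripper_width: 0.0443
finger_force: 9.9
```

step_arm(moves=[{"tx": 0, "ty": 0, "tz": -0.0006, "rx": 0, "ry": 0, "rz": 0, "grip": 0.035}, {"tx": 0, "ty": 0, "tz": -0.0004, "rx": 0, "ry": 0, "rz": 0, "grip": 0.035}, {"tx": 0, "ty": 0, "tz": 0, "rx": 0, "ry": 0, "rz": 0, "grip": 0.035}, {"tx": 0, "ty": 0, "tz": 0, "rx": 0, "ry": 0, "rz": 0, "grip": 0.035}])

```text
time_s: 5.92
ee_pos: [0.5214, -0.1592, 0.0498]
orientation: [0.0, 0.732, 0.681, 0.0]
force: [-1.7, 0.1, 5.4]
gripper_width: 0.0438
finger_force: 10.2
```

It has touched down (+5.4 N). Releasing and rising.

step_arm(moves=[{"tx": 0, "ty": 0, "tz": 0.0005, "rx": 0, "ry": 0, "rz": 0, "grip": 0.048}, {"tx": 0, "ty": 0, "tz": 0, "rx": 0, "ry": 0, "rz": 0, "grip": 0.06}, {"tx": 0, "ty": 0, "tz": 0, "rx": 0, "ry": 0, "rz": 0, "grip": 0.07}, {"tx": 0, "ty": 0, "tz": 0, "rx": 0, "ry": 0, "rz": 0, "grip": 0.07}, {"tx": 0, "ty": 0, "tz": 0, "rx": 0, "ry": 0, "rz": 0, "grip": 0.07}, {"tx": 0, "ty": 0, "tz": 0, "rx": 0, "ry": 0, "rz": 0, "grip": 0.07}, {"tx": 0, "ty": 0, "tz": 0.02, "rx": 0, "ry": 0, "rz": 0, "grip": 0.07}, {"tx": 0, "ty": 0, "tz": 0.03, "rx": 0, "ry": 0, "rz": 0, "grip": 0.07}, {"tx": 0, "ty": 0, "tz": 0.03, "rx": 0, "ry": 0, "rz": 0, "grip": 0.05}, {"tx": 0, "ty": -0.03, "tz": 0.03, "rx": 0, "ry": 0, "rz": 0, "grip": 0.02}, {"tx": 0, "ty": -0.03, "tz": 0, "rx": 0, "ry": 0, "rz": 0, "grip": 0.0}, {"tx": 0, "ty": 0, "tz": 0, "rx": 0, "ry": 0, "rz": 0, "grip": 0.0}])

```text
time_s: 6.92
ee_pos: [0.5221, -0.2226, 0.161]
orientation: [0.003, 0.733, 0.68, 0.001]
force: [0.0, 0.7, -0.4]
gripper_width: 0.0487
finger_force: 0.0
```

step_arm(moves=[{"tx": 0, "ty": 0, "tz": 0, "rx": 0, "ry": 0, "rz": 0, "grip": 0.0}, {"tx": 0, "ty": 0, "tz": 0, "rx": 0, "ry": 0, "rz": 0, "grip": 0.0}])

```text
time_s: 7.08
ee_pos: [0.5208, -0.2182, 0.1586]
orientation: [-0.001, 0.733, 0.681, -0.0]
force: [-1.3, 0.6, 0.1]
gripper_width: 0.0356
finger_force: 0.0
```

Run:
```python
from h import *
i=vision.camera_info('wrist');np.save('w4.npy',i,allow_pickle=True)
s=readout.state();print(s['ee_pos'],s['force'])
im=vision.camera('wrist');cv2.imwrite('pics/w4.png',im);print('cam',-i['R'].T@i['t'])
```

```text
[ 0.52076017 -0.21820874  0.15860329] [-1.26621007  0.58230265  0.09154794]
cam [ 0.52652968 -0.13377509  0.30580253]
```

View pics/w4.png

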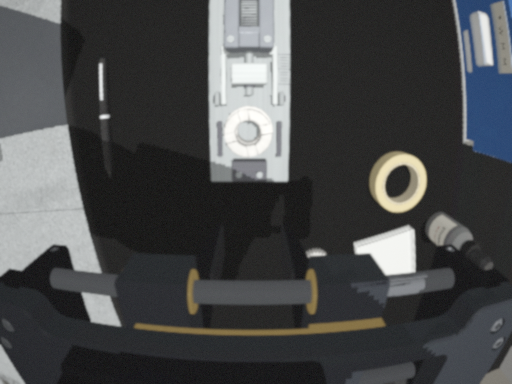

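The sample stands upright between the fences at (248,132), with the anvil at (250,168) and the jaw open at (250,72).

```bash
cat >> h.py <<'E'
a=np.radians(85.75);ex=np.array([np.cos(a),np.sin(a)]);ey=np.array([-ex[1],ex[0]]);o=np.array([.5247,-.1083])
def G(i,p,z): w=onplane(i,p,z,True)[:2]-o; return np.round([w@ex,w@ey],4)
E
python3 - <<'E'
from h import *
i=np.load('w4.npy',allow_pickle=True).item()
g=cv2.imread('pics/w4.png',0)
print('sample',G(i,(248,132),.047))
print(g[50:112,243]);
for r in(62,63,83,84,85):print(r,G(i,(249,r),.028))
for p in((249,12),):print('wheel',G(i,p,.049))
E
```

```text
sample [-0.0502  0.0001]
[100 105 119 132 136 139 153 176 193 198 198 199 206 222 237 245 248 247
 247 247 248 247 245 245 246 247 247 245 244 244 244 240 227 198 159 137
 150 181 198 208 211 211 211 211 206 201 202 211 215 215 216 214 215 214
 215 217 228 242 248 247 248 251]
62 [ 0.0137 -0.0006]
63 [ 0.0127 -0.0006]
83 [-0.0061 -0.0005]
84 [-0.0071 -0.0005]
85 [-0.008  -0.0005]
wheel [ 0.0563 -0.0008]
```

step_arm(moves=[{"tx": 0.001, "ty": 0.03, "tz": 0, "rx": 0, "ry": 0, "rz": 0, "grip": 0.0}, {"tx": 0.002, "ty": 0.03, "tz": 0, "rx": 0, "ry": 0, "rz": 0, "grip": 0.0}, {"tx": 0.002, "ty": 0.03, "tz": 0, "rx": 0, "ry": 0, "rz": 0, "grip": 0.0}, {"tx": 0.002, "ty": 0.03, "tz": -0.01, "rx": 0, "ry": 0, "rz": 0, "grip": 0.0}, {"tx": 0.002, "ty": 0.03, "tz": -0.02, "rx": 0, "ry": 0, "rz": 0, "grip": 0.0}, {"tx": 0, "ty": 0.028, "tz": -0.02, "rx": 0, "ry": 0, "rz": 0, "grip": 0.0}, {"tx": 0, "ty": 0, "tz": -0.02, "rx": 0, "ry": 0, "rz": 0, "grip": 0.0}, {"tx": 0, "ty": 0, "tz": 0, "rx": 0, "ry": 0, "rz": 0, "grip": 0.0}, {"tx": 0, "ty": 0, "tz": 0, "rx": 0, "ry": 0, "rz": 0, "grip": 0.0}, {"tx": 0, "ty": 0, "tz": 0, "rx": 0, "ry": 0, "rz": 0, "grip": 0.0}])

```text
time_s: 7.97
ee_pos: [0.5305, -0.0407, 0.0897]
orientation: [0.0, 0.732, 0.681, 0.0]
force: [0.3, -0.1, 0.9]
gripper_width: 0.0007
finger_force: 0.0
```

step_arm(moves=[{"tx": 0, "ty": 0, "tz": -0.01, "rx": 0, "ry": 0, "rz": 0, "grip": 0.0}, {"tx": 0, "ty": 0, "tz": -0.0045, "rx": 0, "ry": 0, "rz": 0, "grip": 0.0}, {"tx": 0, "ty": 0, "tz": -0.001, "rx": 0, "ry": 0, "rz": 0, "grip": 0.0}, {"tx": 0, "ty": 0, "tz": 0, "rx": 0, "ry": 0, "rz": 0, "grip": 0.0}, {"tx": 0, "ty": 0, "tz": 0, "rx": 0, "ry": 0, "rz": 0, "grip": 0.0}, {"tx": 0, "ty": 0, "tz": 0, "rx": 0, "ry": 0, "rz": 0, "grip": 0.0}])

```text
time_s: 8.47
ee_pos: [0.5303, -0.0407, 0.0738]
orientation: [0.0, 0.733, 0.681, 0.0]
force: [-0.2, 0.3, -0.2]
gripper_width: 0.0007
finger_force: 0.0
```

step_arm(moves=[{"tx": 0, "ty": 0, "tz": -0.0006, "rx": 0, "ry": 0, "rz": 0, "grip": 0.0}, {"tx": 0, "ty": 0, "tz": 0, "rx": 0, "ry": 0, "rz": 0, "grip": 0.0}, {"tx": 0, "ty": 0, "tz": 0, "rx": 0, "ry": 0, "rz": 0, "grip": 0.0}])

```text
time_s: 8.72
ee_pos: [0.5302, -0.0406, 0.0731]
orientation: [0.0, 0.732, 0.681, 0.0]
force: [-0.3, 0.1, -0.0]
gripper_width: 0.0007
finger_force: 0.0
```

step_arm(moves=[{"tx": 0, "ty": 0, "tz": -0.0006, "rx": 0, "ry": 0, "rz": 0, "grip": 0.0}, {"tx": 0, "ty": 0, "tz": 0, "rx": 0, "ry": 0, "rz": 0, "grip": 0.0}, {"tx": 0, "ty": 0, "tz": 0, "rx": 0, "ry": 0, "rz": 0, "grip": 0.0}])

```text
time_s: 8.97
ee_pos: [0.5302, -0.0406, 0.0724]
orientation: [0.0, 0.732, 0.681, 0.0]
force: [0.2, 0.1, 0.7]
gripper_width: 0.001
finger_force: 0.0
```

step_arm(moves=[{"tx": 0, "ty": 0, "tz": -0.0004, "rx": 0, "ry": 0, "rz": 0, "grip": 0.0}, {"tx": 0, "ty": 0, "tz": 0, "rx": 0, "ry": 0, "rz": 0, "grip": 0.0}, {"tx": 0, "ty": 0, "tz": 0, "rx": 0, "ry": 0, "rz": 0, "grip": 0.0}])

```text
time_s: 9.22
ee_pos: [0.5302, -0.0406, 0.0722]
orientation: [0.0, 0.732, 0.681, 0.0]
force: [-0.9, 1.2, 2.8]
gripper_width: 0.0005
finger_force: 1.8
```

step_arm(moves=[{"tx": 0, "ty": 0, "tz": -0.0003, "rx": 0, "ry": 0, "rz": 0, "grip": 0.0}, {"tx": 0, "ty": 0, "tz": 0, "rx": 0, "ry": 0, "rz": 0, "grip": 0.0}, {"tx": 0, "ty": 0, "tz": 0, "rx": 0, "ry": 0, "rz": 0, "grip": 0.0}])

```text
time_s: 9.47
ee_pos: [0.5302, -0.0405, 0.0719]
orientation: [0.0, 0.732, 0.681, 0.0]
force: [-0.9, 0.8, 5.4]
gripper_width: 0.0003
finger_force: 2.7
```

step_arm(moves=[{"tx": 0, "ty": 0, "tz": -0.0003, "rx": 0, "ry": 0, "rz": 0, "grip": 0.0}, {"tx": 0, "ty": 0, "tz": 0, "rx": 0, "ry": 0, "rz": 0, "grip": 0.0}, {"tx": 0, "ty": 0, "tz": 0, "rx": 0, "ry": 0, "rz": 0, "grip": 0.0}])

```text
time_s: 9.72
ee_pos: [0.5303, -0.0405, 0.0717]
orientation: [0.0, 0.732, 0.681, 0.0]
force: [-1.9, 1.2, 6.9]
gripper_width: 0.0008
finger_force: 3.4
```

step_arm(moves=[{"tx": -0.0002, "ty": -0.002, "tz": 0, "rx": 0, "ry": 0, "rz": 0, "grip": 0.0}, {"tx": -0.0002, "ty": -0.002, "tz": 0, "rx": 0, "ry": 0, "rz": 0, "grip": 0.0}, {"tx": -0.0002, "ty": -0.002, "tz": 0, "rx": 0, "ry": 0, "rz": 0, "grip": 0.0}, {"tx": -0.0002, "ty": -0.002, "tz": 0, "rx": 0, "ry": 0, "rz": 0, "grip": 0.0}])

```text
time_s: 10.05
ee_pos: [0.5296, -0.0485, 0.0717]
orientation: [0.0, 0.732, 0.681, 0.0]
force: [-0.1, 3.4, 6.6]
gripper_width: 0.0002
finger_force: 3.4
```

step_arm(moves=[{"tx": -0.0002, "ty": -0.002, "tz": 0, "rx": 0, "ry": 0, "rz": 0, "grip": 0.0}, {"tx": -0.0002, "ty": -0.002, "tz": 0, "rx": 0, "ry": 0, "rz": 0, "grip": 0.0}, {"tx": -0.0002, "ty": -0.002, "tz": 0, "rx": 0, "ry": 0, "rz": 0, "grip": 0.0}, {"tx": -0.0001, "ty": -0.002, "tz": 0, "rx": 0, "ry": 0, "rz": 0, "grip": 0.0}])

```text
time_s: 10.38
ee_pos: [0.529, -0.0565, 0.0717]
orientation: [0.0, 0.732, 0.681, 0.0]
force: [0.5, 3.2, 7.0]
gripper_width: 0.0005
finger_force: 3.4
```

step_arm(moves=[{"tx": 0, "ty": 0, "tz": 0, "rx": 0, "ry": 0, "rz": 0, "grip": 0.0}])

```text
time_s: 10.47
ee_pos: [0.529, -0.0567, 0.0717]
orientation: [0.0, 0.733, 0.681, 0.0]
force: [0.2, 1.3, 6.1]
gripper_width: 0.0003
finger_force: 3.1
```

Run:
```python
from h import *
for n in('top','side'):
    cv2.imwrite(f'pics/{n}1.png',vision.camera(n))
s=readout.state();print(s['ee_pos'],s['force'])
i=vision.camera_info('wrist');im=vision.camera('wrist');cv2.imwrite('pics/w5.png',im);np.save('w5.npy',i,allow_pickle=True)
g=cv2.cvtColor(im,cv2.COLOR_BGR2GRAY)
def proj(gx,gy,z):
    X=np.array([*(o+gx*ex+gy*ey),z]);c=i['R']@X+i['t'];r=np.arctan2(np.hypot(c[0],c[1]),c[2]);q=c[:2]/np.hypot(c[0],c[1])*r*i['fx'];return q+[i['cx'],i['cy']]
for gx in(.02,.003,-.01,-.05): print(gx,proj(gx,.012,.028),proj(gx,-.012,.028))
```

```text
[ 0.52899749 -0.05664879  0.07171304] [-0.12726705 -0.04721025  5.96276186]
0.02 [236.13444153 266.13207654] [268.33772323 266.14193802]
0.003 [236.65976091 284.65155464] [267.75836332 284.65939384]
-0.01 [237.06126561 297.81053071] [267.31675231 297.81712067]
-0.05 [238.26104736 333.2301678 ] [266.00180549 333.23418916]
```

step_arm(moves=[{"tx": 0, "ty": 0, "tz": 0.005, "rx": 0, "ry": 0, "rz": 0, "grip": 0.0}, {"tx": 0.0006, "ty": 0.008, "tz": 0, "rx": 0, "ry": 0, "rz": 0, "grip": 0.0}, {"tx": 0.0006, "ty": 0.008, "tz": 0, "rx": 0, "ry": 0, "rz": 0, "grip": 0.0}, {"tx": 0, "ty": 0, "tz": -0.003, "rx": 0, "ry": 0, "rz": 0, "grip": 0.0}, {"tx": 0, "ty": 0, "tz": -0.001, "rx": 0, "ry": 0, "rz": 0, "grip": 0.0}, {"tx": 0, "ty": 0, "tz": -0.0005, "rx": 0, "ry": 0, "rz": 0, "grip": 0.0}, {"tx": 0, "ty": 0, "tz": -0.0005, "rx": 0, "ry": 0, "rz": 0, "grip": 0.0}, {"tx": 0, "ty": 0, "tz": 0, "rx": 0, "ry": 0, "rz": 0, "grip": 0.0}, {"tx": 0, "ty": 0, "tz": 0, "rx": 0, "ry": 0, "rz": 0, "grip": 0.0}])

```text
time_s: 11.37
ee_pos: [0.5298, -0.0404, 0.0716]
orientation: [-0.0, 0.732, 0.681, 0.0]
force: [-0.0, 3.5, 7.8]
gripper_width: 0.0004
finger_force: 3.9
```

step_arm(moves=[{"tx": -0.0002, "ty": -0.002, "tz": 0, "rx": 0, "ry": 0, "rz": 0, "grip": 0.0}, {"tx": -0.0002, "ty": -0.002, "tz": 0, "rx": 0, "ry": 0, "rz": 0, "grip": 0.0}, {"tx": -0.0001, "ty": -0.002, "tz": 0, "rx": 0, "ry": 0, "rz": 0, "grip": 0.0}, {"tx": -0.0001, "ty": -0.002, "tz": 0, "rx": 0, "ry": 0, "rz": 0, "grip": 0.0}])

```text
time_s: 11.7
ee_pos: [0.5292, -0.0485, 0.0716]
orientation: [-0.0, 0.732, 0.681, 0.0]
force: [-1.3, 3.9, 7.6]
gripper_width: 0.0005
finger_force: 3.8
```

step_arm(moves=[{"tx": -0.0002, "ty": -0.002, "tz": 0, "rx": 0, "ry": 0, "rz": 0, "grip": 0.0}, {"tx": -0.0002, "ty": -0.002, "tz": 0, "rx": 0, "ry": 0, "rz": 0, "grip": 0.0}, {"tx": -0.0001, "ty": -0.002, "tz": 0, "rx": 0, "ry": 0, "rz": 0, "grip": 0.0}, {"tx": -0.0001, "ty": -0.002, "tz": 0, "rx": 0, "ry": 0, "rz": 0, "grip": 0.0}])

```text
time_s: 12.03
ee_pos: [0.5286, -0.0565, 0.0716]
orientation: [-0.0, 0.732, 0.681, 0.0]
force: [-0.9, 4.1, 8.4]
gripper_width: 0.0004
finger_force: 3.9
```

step_arm(moves=[{"tx": 0, "ty": 0, "tz": 0.03, "rx": 0, "ry": 0, "rz": 0, "grip": 0.0}, {"tx": -0.001, "ty": -0.03, "tz": 0.03, "rx": 0, "ry": 0, "rz": 0, "grip": 0.0}, {"tx": -0.002, "ty": -0.033, "tz": 0.03, "rx": 0, "ry": 0, "rz": 0, "grip": 0.0}, {"tx": -0.002, "ty": -0.033, "tz": 0, "rx": 0, "ry": 0, "rz": 0, "grip": 0.0}, {"tx": -0.002, "ty": -0.033, "tz": 0, "rx": 0, "ry": 0, "rz": 0, "grip": 0.0}, {"tx": -0.001, "ty": -0.033, "tz": 0, "rx": 0, "ry": 0, "rz": 0, "grip": 0.0}, {"tx": 0, "ty": 0, "tz": 0, "rx": 0, "ry": 0, "rz": 0, "grip": 0.0}, {"tx": 0, "ty": 0, "tz": 0, "rx": 0, "ry": 0, "rz": 0, "grip": 0.0}, {"tx": 0, "ty": 0, "tz": 0, "rx": 0, "ry": 0, "rz": 0, "grip": 0.0}])

```text
time_s: 12.78
ee_pos: [0.5205, -0.2155, 0.1584]
orientation: [-0.0, 0.733, 0.681, -0.0]
force: [0.9, -0.5, -0.3]
gripper_width: 0.0005
finger_force: 0.0
```

```bash
cat > look.py <<'E'
import sys
from h import *
i=vision.camera_info('wrist');im=vision.camera('wrist');cv2.imwrite(f'pics/{sys.argv[1]}.png',im)
g=cv2.cvtColor(im,cv2.COLOR_BGR2GRAY)
for c in(241,258):
    print(c,[(r,G(i,(c,r),.028)[0],int(g[r,c])) for r in range(55,112)if abs(int(g[r+1,c])-int(g[r-1,c]))>25])
m=(g>120).astype(np.uint8)
print('cam',(-i['R'].T@i['t']).round(4),readout.state()['ee_pos'])
cv2.imwrite(f'pics/{sys.argv[1]}c.png',cv2.resize(im[0:190,195:305],None,fx=3.1,fy=3.1,interpolation=cv2.INTER_CUBIC))
E
python3 look.py w6
```

```text
241 [(59, np.float64(0.0192), 161), (60, np.float64(0.0183), 191), (97, np.float64(-0.0166), 220), (98, np.float64(-0.0175), 189), (100, np.float64(-0.0194), 167), (101, np.float64(-0.0203), 195)]
258 [(59, np.float64(0.0192), 150), (60, np.float64(0.0182), 177), (61, np.float64(0.0173), 203), (97, np.float64(-0.0166), 219), (98, np.float64(-0.0176), 190), (100, np.float64(-0.0194), 197), (110, np.float64(-0.0288), 231)]
cam [ 0.5263 -0.1311  0.3056] [ 0.52064608 -0.21503368  0.15852639]
```

View pics/w6c.png

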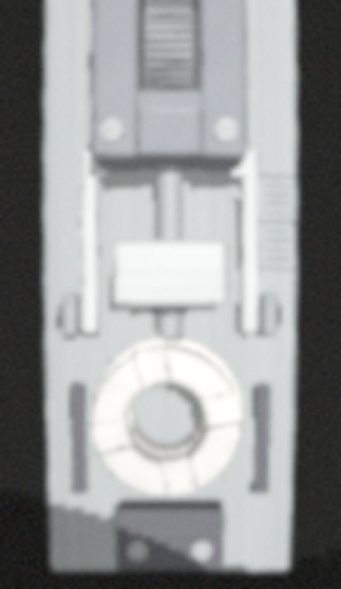

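The view shows the jaw 10 mm further closed, its front at −17.3 mm (about 13.3 mm closed) with the tip just reaching the sample. About 18.5 mm of rim is left.

step_arm(moves=[{"tx": 0.001, "ty": 0.033, "tz": 0, "rx": 0, "ry": 0, "rz": 0, "grip": 0.0}, {"tx": 0.002, "ty": 0.033, "tz": 0, "rx": 0, "ry": 0, "rz": 0, "grip": 0.0}, {"tx": 0.002, "ty": 0.033, "tz": 0, "rx": 0, "ry": 0, "rz": 0, "grip": 0.0}, {"tx": 0.002, "ty": 0.033, "tz": -0.02, "rx": 0, "ry": 0, "rz": 0, "grip": 0.0}, {"tx": 0.002, "ty": 0.033, "tz": -0.03, "rx": 0, "ry": 0, "rz": 0, "grip": 0.0}, {"tx": 0, "ty": 0.01, "tz": -0.03, "rx": 0, "ry": 0, "rz": 0, "grip": 0.0}, {"tx": 0, "ty": 0, "tz": -0.004, "rx": 0, "ry": 0, "rz": 0, "grip": 0.0}, {"tx": 0, "ty": 0, "tz": 0, "rx": 0, "ry": 0, "rz": 0, "grip": 0.0}, {"tx": 0, "ty": 0, "tz": 0, "rx": 0, "ry": 0, "rz": 0, "grip": 0.0}, {"tx": 0, "ty": 0, "tz": 0, "rx": 0, "ry": 0, "rz": 0, "grip": 0.0}])

```text
time_s: 13.67
ee_pos: [0.5304, -0.0439, 0.0783]
orientation: [0.001, 0.733, 0.681, 0.001]
force: [0.1, -0.0, 0.8]
gripper_width: 0.0003
finger_force: 0.0
```

step_arm(moves=[{"tx": 0, "ty": 0.004, "tz": -0.003, "rx": 0, "ry": 0, "rz": 0, "grip": 0.0}, {"tx": 0, "ty": 0, "tz": -0.0015, "rx": 0, "ry": 0, "rz": 0, "grip": 0.0}, {"tx": 0, "ty": 0, "tz": -0.0008, "rx": 0, "ry": 0, "rz": 0, "grip": 0.0}, {"tx": 0, "ty": 0, "tz": -0.0005, "rx": 0, "ry": 0, "rz": 0, "grip": 0.0}, {"tx": 0, "ty": 0, "tz": 0, "rx": 0, "ry": 0, "rz": 0, "grip": 0.0}, {"tx": 0, "ty": 0, "tz": 0, "rx": 0, "ry": 0, "rz": 0, "grip": 0.0}, {"tx": 0, "ty": 0, "tz": 0, "rx": 0, "ry": 0, "rz": 0, "grip": 0.0}])

```text
time_s: 14.25
ee_pos: [0.5299, -0.0392, 0.0716]
orientation: [0.0, 0.733, 0.681, 0.0]
force: [-1.0, 0.8, 6.4]
gripper_width: 0.0007
finger_force: 3.2
```

step_arm(moves=[{"tx": 0, "ty": 0, "tz": -0.0002, "rx": 0, "ry": 0, "rz": 0, "grip": 0.0}, {"tx": -0.0002, "ty": -0.002, "tz": 0, "rx": 0, "ry": 0, "rz": 0, "grip": 0.0}, {"tx": -0.0001, "ty": -0.002, "tz": 0, "rx": 0, "ry": 0, "rz": 0, "grip": 0.0}, {"tx": -0.0001, "ty": -0.002, "tz": 0, "rx": 0, "ry": 0, "rz": 0, "grip": 0.0}, {"tx": -0.0002, "ty": -0.002, "tz": 0, "rx": 0, "ry": 0, "rz": 0, "grip": 0.0}])

```text
time_s: 14.67
ee_pos: [0.5294, -0.047, 0.0716]
orientation: [0.0, 0.733, 0.681, 0.0]
force: [-0.3, 4.6, 8.2]
gripper_width: 0.0004
finger_force: 4.1
```

step_arm(moves=[{"tx": -0.0002, "ty": -0.002, "tz": 0, "rx": 0, "ry": 0, "rz": 0, "grip": 0.0}, {"tx": -0.0001, "ty": -0.002, "tz": 0, "rx": 0, "ry": 0, "rz": 0, "grip": 0.0}, {"tx": -0.0001, "ty": -0.002, "tz": 0, "rx": 0, "ry": 0, "rz": 0, "grip": 0.0}])

```text
time_s: 14.92
ee_pos: [0.5289, -0.053, 0.0715]
orientation: [0.0, 0.733, 0.681, 0.0]
force: [-1.4, 3.8, 8.1]
gripper_width: 0.0007
finger_force: 4.1
```

step_arm(moves=[{"tx": -0.0001, "ty": -0.0015, "tz": 0, "rx": 0, "ry": 0, "rz": 0, "grip": 0.0}, {"tx": -0.0001, "ty": -0.0015, "tz": 0, "rx": 0, "ry": 0, "rz": 0, "grip": 0.0}])

```text
time_s: 15.08
ee_pos: [0.5287, -0.056, 0.0716]
orientation: [0.0, 0.733, 0.681, 0.0]
force: [-0.6, 3.8, 8.9]
gripper_width: 0.0006
finger_force: 4.3
```

step_arm(moves=[{"tx": 0, "ty": 0, "tz": 0.03, "rx": 0, "ry": 0, "rz": 0, "grip": 0.0}, {"tx": -0.001, "ty": -0.03, "tz": 0.03, "rx": 0, "ry": 0, "rz": 0, "grip": 0.0}, {"tx": -0.002, "ty": -0.033, "tz": 0.03, "rx": 0, "ry": 0, "rz": 0, "grip": 0.0}, {"tx": -0.002, "ty": -0.033, "tz": 0, "rx": 0, "ry": 0, "rz": 0, "grip": 0.0}, {"tx": -0.002, "ty": -0.033, "tz": 0, "rx": 0, "ry": 0, "rz": 0, "grip": 0.0}, {"tx": -0.001, "ty": -0.033, "tz": 0, "rx": 0, "ry": 0, "rz": 0, "grip": 0.0}, {"tx": 0, "ty": 0, "tz": 0, "rx": 0, "ry": 0, "rz": 0, "grip": 0.0}, {"tx": 0, "ty": 0, "tz": 0, "rx": 0, "ry": 0, "rz": 0, "grip": 0.0}, {"tx": 0, "ty": 0, "tz": 0, "rx": 0, "ry": 0, "rz": 0, "grip": 0.0}, {"tx": 0, "ty": 0, "tz": 0, "rx": 0, "ry": 0, "rz": 0, "grip": 0.0}, {"tx": 0, "ty": 0, "tz": 0, "rx": 0, "ry": 0, "rz": 0, "grip": 0.0}])

```text
time_s: 16.0
ee_pos: [0.5207, -0.2142, 0.1583]
orientation: [-0.0, 0.732, 0.681, -0.0]
force: [-0.3, -0.5, -0.1]
gripper_width: 0.0006
finger_force: 0.0
```

```bash
python3 look.py w7
python3 - <<'E'
from h import *
i=vision.camera_info('wrist')
for n in('w6','w7'):
    g=cv2.imread(f'pics/{n}.png',0); print(n,'jaw rear..',g[70:112,241].tolist())
    # sample bore/top outline rows
    print([g[r,248] for r in range(100,185)])
E
```

```text
241 [(55, np.float64(0.0243), 111), (60, np.float64(0.0195), 156), (61, np.float64(0.0185), 187), (62, np.float64(0.0176), 206), (85, np.float64(-0.0041), 227), (104, np.float64(-0.0219), 222), (105, np.float64(-0.0228), 198), (108, np.float64(-0.0256), 192)]
258 [(60, np.float64(0.0195), 144), (61, np.float64(0.0185), 165), (62, np.float64(0.0176), 195), (85, np.float64(-0.0041), 227), (104, np.float64(-0.0219), 228), (105, np.float64(-0.0228), 204), (107, np.float64(-0.0247), 187), (108, np.float64(-0.0256), 207)]
cam [ 0.5262 -0.1297  0.3055] [ 0.52082334 -0.2143201   0.15833298]
w6 jaw rear.. [214, 215, 215, 215, 215, 214, 215, 219, 231, 242, 247, 247, 247, 246, 247, 247, 246, 244, 244, 245, 247, 245, 244, 244, 243, 243, 238, 220, 189, 159, 166, 195, 210, 216, 215, 216, 216, 216, 215, 223, 238, 247]
[np.uint8(142), np.uint8(169), np.uint8(194), np.uint8(203), np.uint8(205), np.uint8(205), np.uint8(206), np.uint8(203), np.uint8(201), np.uint8(212), np.uint8(225), np.uint8(225), np.uint8(228), np.uint8(240), np.uint8(243), np.uint8(242), np.uint8(240), np.uint8(235), np.uint8(231),
[... 1773 characters left out ...]
1), np.uint8(211), np.uint8(211), np.uint8(210), np.uint8(210), np.uint8(210), np.uint8(210), np.uint8(209), np.uint8(210), np.uint8(210), np.uint8(208), np.uint8(202), np.uint8(188), np.uint8(175), np.uint8(185), np.uint8(203), np.uint8(200), np.uint8(187), np.uint8(197), np.uint8(225), np.uint8(239), np.uint8(243), np.uint8(242), np.uint8(242), np.uint8(243), np.uint8(243), np.uint8(241), np.uint8(238), np.uint8(231), np.uint8(211), np.uint8(177), np.uint8(145), np.uint8(135), np.uint8(132), np.uint8(134), np.uint8(135), np.uint8(134), np.uint8(132), np.uint8(123), np.uint8(103), np.uint8(84), np.uint8(76), np.uint8(77), np.uint8(77), np.uint8(78), np.uint8(77), np.uint8(78), np.uint8(69)]
```

The jaw is now about 18.4–19 mm closed and the sample is about at the anvil. I'll take one short last stroke while watching the drag.

step_arm(moves=[{"tx": 0.001, "ty": 0.033, "tz": 0, "rx": 0, "ry": 0, "rz": 0, "grip": 0.0}, {"tx": 0.002, "ty": 0.033, "tz": 0, "rx": 0, "ry": 0, "rz": 0, "grip": 0.0}, {"tx": 0.002, "ty": 0.033, "tz": 0, "rx": 0, "ry": 0, "rz": 0, "grip": 0.0}, {"tx": 0.002, "ty": 0.033, "tz": -0.02, "rx": 0, "ry": 0, "rz": 0, "grip": 0.0}, {"tx": 0.002, "ty": 0.033, "tz": -0.03, "rx": 0, "ry": 0, "rz": 0, "grip": 0.0}, {"tx": 0, "ty": 0.005, "tz": -0.03, "rx": 0, "ry": 0, "rz": 0, "grip": 0.0}, {"tx": 0, "ty": 0, "tz": -0.003, "rx": 0, "ry": 0, "rz": 0, "grip": 0.0}, {"tx": 0, "ty": 0, "tz": 0, "rx": 0, "ry": 0, "rz": 0, "grip": 0.0}, {"tx": 0, "ty": 0, "tz": 0, "rx": 0, "ry": 0, "rz": 0, "grip": 0.0}, {"tx": 0, "ty": 0, "tz": 0, "rx": 0, "ry": 0, "rz": 0, "grip": 0.0}, {"tx": 0, "ty": 0, "tz": 0, "rx": 0, "ry": 0, "rz": 0, "grip": 0.0}, {"tx": 0, "ty": 0, "tz": 0, "rx": 0, "ry": 0, "rz": 0, "grip": 0.0}])

```text
time_s: 17.05
ee_pos: [0.5299, -0.0483, 0.0784]
orientation: [0.001, 0.733, 0.68, 0.001]
force: [0.3, -0.2, 0.6]
gripper_width: 0.0007
finger_force: 0.0
```

step_arm(moves=[{"tx": 0, "ty": 0.002, "tz": -0.003, "rx": 0, "ry": 0, "rz": 0, "grip": 0.0}, {"tx": 0, "ty": 0, "tz": -0.0015, "rx": 0, "ry": 0, "rz": 0, "grip": 0.0}, {"tx": 0, "ty": 0, "tz": -0.001, "rx": 0, "ry": 0, "rz": 0, "grip": 0.0}, {"tx": 0, "ty": 0, "tz": -0.0005, "rx": 0, "ry": 0, "rz": 0, "grip": 0.0}, {"tx": 0, "ty": 0, "tz": 0, "rx": 0, "ry": 0, "rz": 0, "grip": 0.0}, {"tx": 0, "ty": 0, "tz": 0, "rx": 0, "ry": 0, "rz": 0, "grip": 0.0}, {"tx": 0, "ty": 0, "tz": 0, "rx": 0, "ry": 0, "rz": 0, "grip": 0.0}])

```text
time_s: 17.63
ee_pos: [0.5296, -0.0454, 0.0716]
orientation: [0.0, 0.732, 0.681, 0.0]
force: [-1.3, 2.1, 7.6]
gripper_width: 0.0002
finger_force: 3.5
```

step_arm(moves=[{"tx": 0, "ty": -0.0005, "tz": 0, "rx": 0, "ry": 0, "rz": 0, "grip": 0.0}, {"tx": 0, "ty": -0.0005, "tz": 0, "rx": 0, "ry": 0, "rz": 0, "grip": 0.0}])

```text
time_s: 17.8
ee_pos: [0.5295, -0.0461, 0.0717]
orientation: [-0.0, 0.732, 0.681, 0.0]
force: [-2.1, 5.0, 7.7]
gripper_width: 0.0007
finger_force: 3.9
```

step_arm(moves=[{"tx": -0.0001, "ty": -0.0005, "tz": 0, "rx": 0, "ry": 0, "rz": 0, "grip": 0.0}, {"tx": 0, "ty": -0.0005, "tz": 0, "rx": 0, "ry": 0, "rz": 0, "grip": 0.0}, {"tx": 0, "ty": -0.0005, "tz": 0, "rx": 0, "ry": 0, "rz": 0, "grip": 0.0}])

```text
time_s: 18.05
ee_pos: [0.5294, -0.0476, 0.0717]
orientation: [-0.0, 0.732, 0.681, 0.0]
force: [-1.2, 4.3, 8.3]
gripper_width: 0.0004
finger_force: 3.9
```

step_arm(moves=[{"tx": 0, "ty": 0, "tz": 0.03, "rx": 0, "ry": 0, "rz": 0, "grip": 0.0}, {"tx": -0.001, "ty": -0.03, "tz": 0.03, "rx": 0, "ry": 0, "rz": 0, "grip": 0.0}, {"tx": -0.002, "ty": -0.036, "tz": 0.03, "rx": 0, "ry": 0, "rz": 0, "grip": 0.0}, {"tx": -0.002, "ty": -0.036, "tz": 0, "rx": 0, "ry": 0, "rz": 0, "grip": 0.0}, {"tx": -0.002, "ty": -0.036, "tz": 0, "rx": 0, "ry": 0, "rz": 0, "grip": 0.0}, {"tx": -0.001, "ty": -0.033, "tz": 0, "rx": 0, "ry": 0, "rz": 0, "grip": 0.0}, {"tx": 0, "ty": 0, "tz": 0, "rx": 0, "ry": 0, "rz": 0, "grip": 0.0}, {"tx": 0, "ty": 0, "tz": 0, "rx": 0, "ry": 0, "rz": 0, "grip": 0.0}, {"tx": 0, "ty": 0, "tz": 0, "rx": 0, "ry": 0, "rz": 0, "grip": 0.0}, {"tx": 0, "ty": 0, "tz": 0, "rx": 0, "ry": 0, "rz": 0, "grip": 0.0}, {"tx": 0, "ty": 0, "tz": 0, "rx": 0, "ry": 0, "rz": 0, "grip": 0.0}])

```text
time_s: 18.97
ee_pos: [0.5218, -0.2133, 0.1574]
orientation: [-0.0, 0.732, 0.681, 0.0]
force: [-0.4, 0.7, 0.1]
gripper_width: 0.0005
finger_force: 0.0
```

```bash
python3 look.py w8
python3 - <<'E'
from h import *
g=cv2.imread('pics/w8.png',0); i=vision.camera_info('wrist')
print(g[70:115,241].tolist());c=g[100:185,248].tolist();print(c)
def front(g,i):  # subpixel falling edge through 200 in front of jaw, mean of columns
    out=[]
    for col in list(range(236,244))+list(range(254,262)):
        p=g[:,col].astype(float)
        for r in range(92,112):
            if p[r]>=205>p[r+1]: out.append(r+(p[r]-205)/(p[r]-p[r+1]));break
    return G(i,(249,np.median(out)),.028),np.median(out)
print(front(g,i))
for n,y in(('w6',None),('w7',None)): print(n,front(cv2.imread(f'pics/{n}.png',0),i)[1])
E
```

```text
241 [(61, np.float64(0.0194), 162), (62, np.float64(0.0185), 189), (87, np.float64(-0.005), 229), (106, np.float64(-0.0227), 223), (107, np.float64(-0.0237), 197), (110, np.float64(-0.0264), 191)]
258 [(61, np.float64(0.0194), 144), (62, np.float64(0.0185), 171), (63, np.float64(0.0175), 202), (87, np.float64(-0.005), 228), (106, np.float64(-0.0227), 223), (107, np.float64(-0.0236), 200), (110, np.float64(-0.0264), 203)]
cam [ 0.5273 -0.1288  0.3045] [ 0.52183012 -0.21337898  0.15742869]
[213, 214, 215, 213, 213, 214, 213, 215, 215, 214, 213, 213, 214, 213, 213, 210, 212, 229, 241, 246, 247, 246, 246, 247, 246, 245, 243, 243, 245, 245, 245, 243, 242, 241, 242, 237, 222, 196, 166, 171, 191, 204, 212, 214, 214]
[244, 243, 241, 241, 241, 236, 222, 192, 157, 159, 187, 204, 208, 210, 211, 212, 225, 238, 236, 214, 200, 220, 239, 245, 246, 246, 246, 244, 240, 236, 226, 201, 180, 191, 204, 209, 209, 211, 212, 210, 210, 211, 211, 210, 211, 211, 211, 210, 210, 204, 191, 176, 176, 196, 202, 193, 193, 222, 240, 245, 245, 246, 246, 246, 245, 241, 236, 222, 190, 154, 137, 133, 132, 131, 126, 114, 96, 84, 78, 77, 78, 74, 76, 75, 76]
(array([-0.0235, -0.0012]), np.float64(106.67857142857143))
w6 97.44994438264739
w7 104.88
```

View pics/w8c.png

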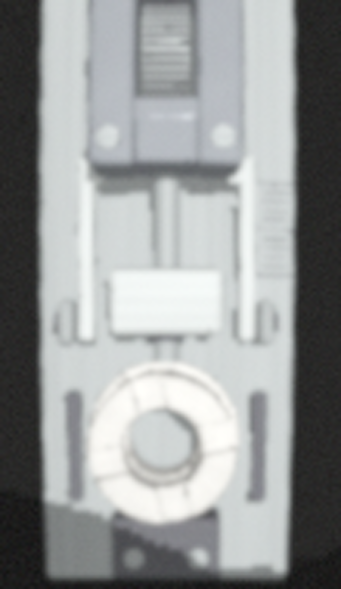

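The picture shows the sample upright against the anvil, with the jaw front at −23.5 mm (about 19.5 mm closed). In the last stroke the jaw moved about 0.8 mm, the sample stayed put and the drag rose, so the tip is about 0.8–1.5 mm pressed in. Handing in.

```bash
python3 -c "
from rig import order
print(order.finish_job())"
```

```text
the job is handed in; nothing more can be done
None
```

I handed the job in after about 19 s of robot time: the sample stands upright against the anvil, with the sprung tip an estimated 0.8–1.5 mm pressed in. The hand-in returned no verdict.

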